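Register a printing screen against three stops and lock it with the cam lever

ROBOT

A 6-joint arm with a two-finger parallel gripper is mounted at the origin on a cart in front of the work surface, level with it; the furniture and walls round the work are solid. World frame = base frame: x ahead of the robot, y to its left, z up, the work surface at z = 0. Lengths are in m, angles in rad, forces in N, time in s.
With the tool pointing down it reaches from about 0.375 to 0.9 m from the base axis. Payload 3.1 kg.
Tool frame: the origin (TCP) lies on the front face of the gripper's body, between the roots of the fingers; the fingertips stand 73 mm ahead of it and the grasp point (between the pads) lies 54 mm ahead of it; z points along the fingers, y is the line along which they close (so a half turn about z gives the same grasp; the last joint's range is limited). The gripper opens to 85 mm and grips with 20 to 120 N. Pads are 22 mm wide; open, the fingers measure 114 mm over their backs; the gripper's body (76 mm by 85 mm) begins 54 mm behind the grasp point. The pads swing forward as they close: fully open they stand 13 mm farther back than shut.
Start: joints at [-1.357, 0.527, 1.433, -0, 1.181, -0.178], TCP at [0.239, -0.577, 0.304] pointing down, gripper open.
Joint ranges: [-3.08, 3.08], [-0.75, 2.2], [0.22, 2.44], [-1.43, 4.57], [0, 2.65], [-2.85, 2.85]. Speed limits (rad/s): [2.79, 2.79, 3.14, 3.14, 3.14, 3.14].

INTERFACE

Orientations are given as a unit quaternion [x, y, z, w].
In Python, from station import * gives the robot as it stands.
- The arm moves only by the tool drive_tool, never from a script. Its arguments are lists of equal length, an entry for each row: "xyz": the shift along the tool's x, y, z normalised to -1 to 1, where 1 is 0.2 m, a list of three; "yaw": the turn about the tool's z normalised to -1 to 1, where 1 is 45 degrees. In form: {"xyz": [[dx, dy, dz], ...], "yaw": [yaw, ...]}. A call has 1 to 10 rows; each row shifts and turns the commanded pose from where the row before left it, along the tool's axes as they then stand; what a row does not reach is not made up. A row lasts 1/10 s, in which the tool goes at most 50 mm and 8.59 degrees, less where a joint would pass 70% of its speed; a pose out of reach is approached as far as the arm can. A call with a number of a shift or a turn outside -1 to 1 is refused whole. A call with a gripper value outside its range is refused whole. "jaw" is the closure, from -1 (fully open) to 1 (shut), set as the call begins (left out, the last holds). The fingers move at their own pace and stop on an object; "squeeze" is the grip in N (left out, the last holds). Time passes only in rows, so rows that do not move let the fingers close. It gives the time, the measured TCP pose, the force, the opening and the grip force at its end, in the units of the state.
- get_state(): the state, without advancing time (a new reading comes with each control period).
- capture(name): name is "side" or "top"; returns the picture (384x512x3 uint8, red, green, blue); there is no depth.
- camera_params(name): a dict with "camera_matrix" (3x3 intrinsics, pixels), "D" ([k1, k2, p1, p2, k3] as OpenCV has them; the pictures are not rectified), "origin" and "orientation" of the camera in the world. Camera axes: x right, y down, z forward; pixel columns grow to the right and rows downward; lengths in m; the calibration is good to about 2 mm. A picture is of the moment at which its call begins. camera_params takes no time and is no camera call.
- sign_off(): hands the job in; it is judged then, once.
Trained networks look in the newest picture that a camera, given by its name, has taken for a name from the list of things; names that differ only in an ending like _2 or _b are one class to them, and where a whole thing is asked for, a point or a joint stands for the part that bears it (a point fixed in the world has none). Each returns a list of dicts, best first, with "conf" (0 to 1); they miss things now and then, are a little off and sometimes report something else, mostly with a low value. They report only what shows in the picture. A call takes as long as a camera call.
- look_for(query, camera): "xy" ([column, row] in pixels, amid what is visible of it).
- silhouettes(query, camera): "mask" (384x512 bool, what is visible of it) and "xy" ([column, row] in pixels, amid what is visible of it).
The state is a dict: "t": time; "qpos": joint angles; "joint_vel": joint speeds; "tau": joint torques, N m; "ee_pos": TCP position; "tcp_rot": TCP orientation; "contact_force": force on the tool from outside, world axes, zero at the start; "wrist_torque": the same for the moment, N m; "opening": finger opening in m; "grasp_force": force on a finger pad.
Only numpy, scipy, OpenCV 4.12 (cv2) and the standard library are available. Lean on these libraries where they do the work, as an engineer would, in place of code of your own. Each camera call takes 0.05 s, during which the arm holds its last target. There are 200 camera calls.

TASK

Bring the small wooden printing screen into register on the grey board: without gripping or lifting it, push it along the board with the fingertips until its back rail touches both steel stops at the back of the board and its right rail touches the stop at the right. Only then swing the red-knobbed cam lever round, fully home, so that the cam locks the screen against the stops. Do not touch the green mesh, leave the things round about where they are, and finish clear of everything.

Things in the scene. Friction and masses are not known exactly. Their poses are not given: they have to be found in the camera images.
- register_board: Grey registration board, a 12 mm plate fixed to the table. Its frame: origin on the table under it, x away from the robot ('back'), y left; it spans x -167 to +127, y -113 to +128 mm; top at z 12. A screen in register on it has its back edge on x = +100, right edge on y = -75, front edge on x = -50, left edge on y = +55 mm, so its centre at (25, -10).
- end_stop_left (a point): Left end stop: fixed steel disc, 18 mm in diameter, 16 mm high on the board (20 with its screw), centred at (109, 35) mm of the board; this point is the centre of its top.
- end_stop_right (a point): Right end stop, a like disc, centred at (109, -55) mm of the board.
- side_stop (a point): Side stop, a like disc, centred at (55, -84) mm of the board, right of the screen.
- screen: The printing screen: a loose pine frame, 150 mm along its x (front to back), 130 mm along its y, 20 mm thick, about 0.44 kg, rails 24 mm wide; origin at the centre of its underside, z up, x towards its back rail. It lies flat on the board and is meant to be pushed by the outside of its rails.
- mesh: The screen's green and cream mesh (with tape round it), fixed in the frame's 102 x 82 mm window, its upper face 3 mm above the frame's underside; same origin as the screen. Not to be touched.
- screen_back_left (a point): Point on the outer face of the screen's back rail, 45 mm to the left of its middle, half-way up.
- screen_back_right (a point): Point on the outer face of the screen's back rail, 45 mm to the right of its middle, half-way up.
- screen_right (a point): Point on the outer face of the screen's right rail, 30 mm behind its middle, half-way up.
- cam_lever (a joint): Turn of the cam lever about its upright pivot, rad: 0 fully open, 1.87 fully home, growing counter-clockwise from above. The lever points to 82 deg + turn from the board's x axis (open: to the left; home: towards the robot, along the left rail). It stays where it is left. Moving it takes 2 to 4 N at the knob, up to about 15 N once the cam squeezes.
- cam_disc (a point): Centre of the cam, a steel disc 36 mm in diameter set 12 mm off the pivot, 14 to 30 mm above the table, left of the screen. Open, it leaves 14 mm (10 mm at 0.3 rad) to the left rail of a screen in register and reaches forward to x = 45 mm of the board; it meets that rail at about 1.4 rad and squeezes it towards the side stop from there on.
- lever_pivot (a point): Centre of the lever's pivot, at (75, 84) mm of the board, 40 mm above the table.
- lever_knob (a point): The upright red knob on the lever's end, 70 mm from the pivot: 16 mm in diameter, from 39 to 71 mm above the table; this point is in its middle. The 10 mm wide lever bar lies 33 to 39 mm above the table.
- cutter: Bystander: grey snap-off cutter, 22 x 175 x 18 mm, lying in front of the board; origin at the centre of its underside.
- screwdriver: Bystander: screwdriver with a red handle, 24 x 210 x 24 mm, lying in front of the board; origin at the centre of its underside.
- spare_knob_0: Bystander: black lobed clamp knob, 47 x 46 x 27 mm, right front; origin at the centre of its underside.
- squeegee_1: Bystander: small wooden squeegee, 110 x 165 x 31 mm, left front; origin at the centre of its underside.
- tape_roll: Bystander: roll of brown tape, 84 mm in diameter, 30 mm high, left of the board; origin at the centre of its underside.
- ink_jar_red: Bystander: ink jar with a red lid, 67 mm in diameter, 62 mm high, at the right; origin at the centre of its underside.
- ink_jar_jet: Bystander: ink jar with a black lid, 67 mm in diameter, 68 mm high, at the right; origin at the centre of its underside.

How it is judged:
By the outcome, as a careful person would: the job done as asked, in the order asked, and still so for the second after the job is handed in, with the robot touching nothing.
It also fails if it takes over 72 s, if anything falls off the work surface, if the arm or the gripper's body presses on something with over 40 N, if the wrist force passes 120 N, or if a joint passes its speed limit or range.

## Working session

There is one attempt and no reset: what is moved stays moved. The work goes in short steps, Python scripts to look and compute and a tool call to move; the robot and the scene stay as the last step left them, time stands still between calls to the robot, and variables do not carry over. Pictures are saved under pics/ and viewed, at most 10 in all, crops included, and the job is handed in when it is done.

Besides the shell and the picture viewer there is one more tool, called after ">>>" as name([rows], argument=value, ...), one row to a line, values as JSON. drive_tool: Moves the arm, as the interface text tells. Scaled input: -1 to 1 covers 0.2 m each way for a shift and 45 degrees each way for a turn. Its arguments: {"type":"object","properties":{"xyz":{"type":"array"},"yaw":{"type":"array"},"jaw":{"type":"number"},"squeeze":{"type":"number"}},"required":["xyz","yaw"]}

```bash
mkdir -p pics; ls
cat > h.py <<'E'
from station import *
import numpy as np, cv2
from scipy.spatial.transform import Rotation as R
def cam(n):
    p=camera_params(n); return np.array(p["camera_matrix"],float),np.array(p["D"],float),np.array(p["origin"],float),R.from_quat(p["orientation"]).as_matrix()
def pix2w(n,uv,z):
    K,D,o,M=cam(n); u=cv2.undistortPoints(np.array(uv,float).reshape(-1,1,2),K,D).reshape(-1,2)
    d=np.c_[u,np.ones(len(u))]@M.T; return o+d*((z-o[2])/d[:,2])[:,None]
def w2pix(n,P):
    K,D,o,M=cam(n); P=np.array(P,float).reshape(-1,3); return cv2.projectPoints((P-o)@M,np.zeros(3),np.zeros(3),K,D)[0].reshape(-1,2)
E
python3 - <<'E'
from h import *
for n in("top","side"):
    im=capture(n); cv2.imwrite(f"pics/{n}0.png",im[:,:,::-1]); K,D,o,M=cam(n); print(n,o.round(3),M.round(2).tolist(),K[0,0])
    for q in("screen","mesh","lever_knob","end_stop_left","side_stop","cam_disc","register_board"):
        try: print(q,[(np.round(d["xy"]),round(d["conf"],2)) for d in look_for(q,n)[:3]])
        except Exception as e: print(q,e)
s=get_state();print(s["t"],s["ee_pos"],s["tcp_rot"],s["opening"])
E
```

```text
pics
top [-0.215 -0.212  1.449] [[0.2, -0.86, 0.47], [-0.98, -0.18, 0.08], [0.01, -0.47, -0.88]] 489.99827357436135
screen [(array([262., 219.]), 0.46)]
mesh []
lever_knob []
end_stop_left [(array([262., 217.]), 0.67)]
side_stop [(array([265., 221.]), 0.61)]
cam_disc []
register_board [(array([267., 220.]), 0.93)]
side [1.316 0.069 0.671] [[-0.16, 0.58, -0.8], [0.99, 0.08, -0.14], [-0.02, -0.81, -0.58]] 359.1769814222754
screen [(array([262., 210.]), 0.63)]
mesh [(array([265., 208.]), 0.55)]
lever_knob [(array([291., 235.]), 0.7), (array([258., 237.]), 0.67)]
end_stop_left [(array([264., 211.]), 0.7), (array([257., 237.]), 0.56)]
side_stop [(array([256., 239.]), 0.91)]
cam_disc [(array([295., 234.]), 0.72), (array([259., 237.]), 0.55)]
register_board [(array([258., 237.]), 0.67), (array([289., 240.]), 0.33)]
0.8 [ 0.2392491  -0.57740448  0.30398491] [9.80775724e-01 1.95138336e-01 5.74651442e-06 9.61897155e-05] 0.08529854702227688
```

Run:
```python
import cv2
for n,(x,y,w,h) in {"top":(180,140,170,130),"side":(170,150,200,150)}.items():
    im=cv2.imread(f"pics/{n}0.png"); cv2.imwrite(f"pics/{n}0c.png",cv2.resize(im[y:y+h,x:x+w],(w*4,h*4),interpolation=cv2.INTER_CUBIC))
```

```text
(no output)
```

View pics/top0c.png

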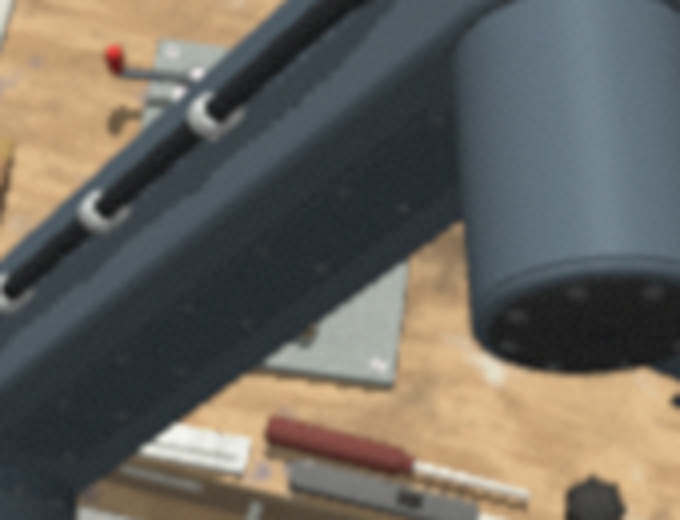

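View pics/side0c.png

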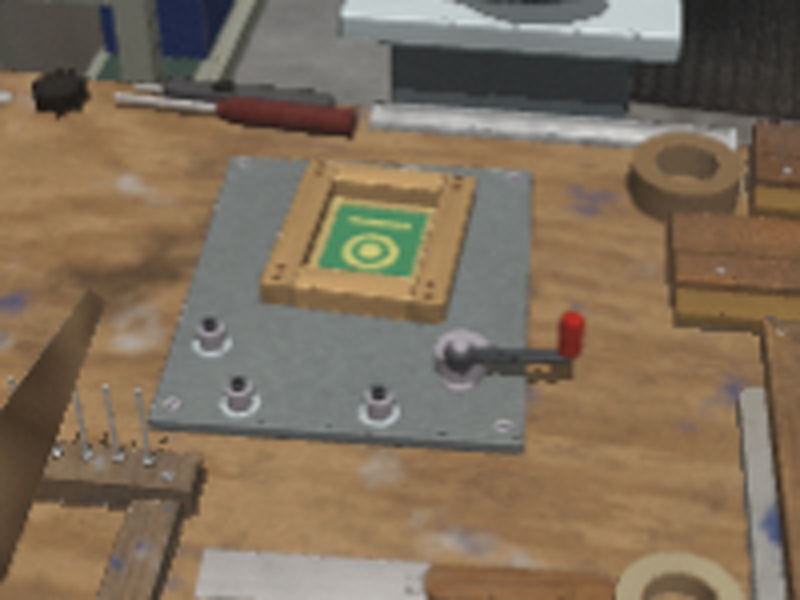

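The side picture shows everything (crop px /4 + (170,150)): the screen lies turned and forward on the board, the three stops are at the bottom, and the lever is open with its knob at crop (572,335). In the top view the arm hides most of the board. I'll fit the board and screen poses to the side view.

```bash
cat >> h.py <<'E'
from scipy.optimize import least_squares
def T(p,P):
    P=np.array(P,float); c,s=np.cos(p[2]),np.sin(p[2]); return np.c_[p[0]+c*P[:,0]-s*P[:,1],p[1]+s*P[:,0]+c*P[:,1],P[:,2]]
def fit(n,P,uv,p0):
    r=least_squares(lambda p:(w2pix(n,T(p,P))-uv).ravel(),p0,loss="soft_l1"); return r.x,np.abs(r.fun).reshape(-1,2).round(1).tolist()
E
python3 - <<'E'
from h import *
o=np.array([170,150])
bc=np.array([(152,425),(523,447),(531,172),(235,157),(379,391),(238,382),(209,324)])/4+o
BP=np.array([(127,-113,12),(127,128,12),(-167,128,12),(-167,-113,12),(109,35,32),(109,-55,32),(55,-84,32)])/1e3
b,e=fit("side",BP,bc,[.6,0,0]);print("board",b,e)
sc=np.array([(263,291),(442,311),(476,180),(315,163),(440,322),(261,302)])/4+o
SP=np.array([(75,-65,32),(75,65,32),(-75,65,32),(-75,-65,32),(75,65,12),(75,-65,12)])/1e3
s,e=fit("side",SP,sc,[.6,0,0]);print("screen",s,e)
Ri=lambda v:T([0,0,-b[2]],[[v[0],v[1],0]])[0]
print("in board",Ri(s[:2]-b[:2])*1e3,np.degrees(s[2]-b[2]))
for m in silhouettes("screen","side")[:1]: print(m["conf"],m["mask"].sum(),m["xy"])
print("knob",T(b,[[ .075+.07*np.cos(np.radians(82)),.084+.07*np.sin(np.radians(82)),.055]]), w2pix("side",T(b,[[ .075+.07*np.cos(np.radians(82)),.084+.07*np.sin(np.radians(82)),.055]])),np.array([572,335])/4+o)
E
```

```text
board [ 0.56972299 -0.07805149  0.05014421] [[1.6, 1.2], [0.8, 0.1], [0.7, 0.4], [1.0, 0.4], [0.1, 0.6], [0.0, 0.5], [0.2, 0.1]]
screen [ 0.5127078  -0.06719648 -0.06254571] [[1.3, 1.8], [0.4, 0.5], [0.8, 0.1], [0.7, 0.7], [0.8, 2.3], [0.4, 0.9]]
in board [-56.39943503  13.6991493    0.        ] -6.456657086713603
0.92 1732 [262.2, 209.0]
knob [[0.64667376 0.07932211 0.055     ]] [[312.916746   237.88932527]] [313.   233.75]
```

>>> drive_tool([
  [0.12,-0.117,0],
  [0.12,-0.117,0],
  [0.12,-0.117,0],
  [0.12,-0.117,0],
  [0.12,-0.117,0],
  [0.12,-0.117,0],
  [0.12,-0.117,0],
  [0.12,-0.117,0],
  [0.12,-0.117,0],
  [0.12,-0.117,0],
], yaw=[0,0,0,0,0,0,0,0,0,0])

```text
t: 1.85
ee_pos: [0.3718, -0.2682, 0.3042]
tcp_rot: [0.981, 0.195, 0.0, 0.0]
contact_force: [-0.9, -0.4, -0.3]
opening: 0.0853
grasp_force: 0.0
```

>>> drive_tool([
  [0.12,-0.117,0],
  [0.12,-0.117,0],
  [0.12,-0.117,0],
  [0.12,-0.117,0],
  [0.12,-0.117,0],
  [0.12,-0.117,0],
  [0.12,-0.117,0],
  [0.12,-0.117,0],
  [0.12,-0.117,0],
  [0.12,-0.117,0],
], yaw=[0,0,0,0,0,0,0,0,0,0])

```text
t: 2.85
ee_pos: [0.5041, 0.0401, 0.3041]
tcp_rot: [0.981, 0.195, 0.0, 0.0]
contact_force: [1.0, -0.4, 0.6]
opening: 0.0858
grasp_force: 0.0
```

>>> drive_tool([
  [0,0,0],
  [0,0,0],
  [0,0,0],
  [0,0,0],
  [0,0,0],
  [0,0,0],
  [0,0,0],
  [0,0,0],
  [0,0,0],
], yaw=[-0.174,-0.174,-0.174,-0.174,-0.174,-0.174,-0.174,-0.174,-0.174])

```text
t: 3.75
ee_pos: [0.5036, 0.0387, 0.3041]
tcp_rot: [0.686, 0.727, 0.0, 0.0]
contact_force: [0.2, 0.3, -0.7]
opening: 0.0854
grasp_force: 0.0
```

Run:
```python
from h import *
s=get_state();print(s["t"],s["ee_pos"],R.from_quat(s["tcp_rot"]).as_matrix()[:,0],s["qpos"],s["contact_force"])
for n in("top","side"): cv2.imwrite(f"pics/{n}1.png",capture(n)[:,:,::-1])
im=cv2.imread("pics/top1.png")[140:270,180:350]; cv2.imwrite("pics/top1c.png",cv2.resize(im,None,fx=4,fy=4,interpolation=cv2.INTER_CUBIC))
```

```text
3.75 [0.50364052 0.03872755 0.30406809] [-5.75340660e-02  9.98343542e-01 -5.28686593e-05] [-1.44822580e-01  3.66683696e-01  1.72870080e+00  3.07285439e-05
  1.04581555e+00 -2.02403841e-01] [ 0.16737616  0.288155   -0.70787364]
```

View pics/top1c.png

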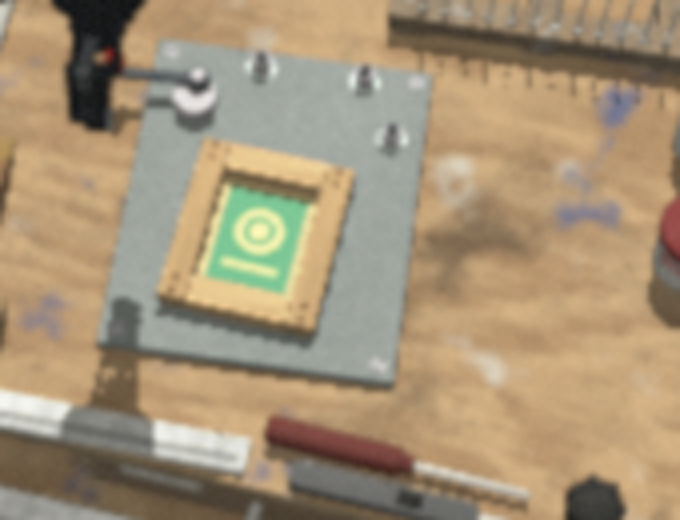

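The top view is now clear. In crop px, the board corners are near (158,40), (432,73), (393,380) and (98,343). The screen's top corners are near (206,139), (355,169), (314,322) and (159,295). The screwdriver is at (270–525, 430–495). Next I'll fit both views together.

Run:
```python
from h import *
o=np.array([170,150]);ot=np.array([180,140])
bc=np.array([(152,425),(523,447),(531,172),(235,157),(379,389),(238,380),(209,322)])/4+o
bt=np.array([(432,73),(158,40),(98,343),(393,380),(262,55),(365,69),(393,127)])/4+ot
BP=np.array([(127,-113,12),(127,128,12),(-167,128,12),(-167,-113,12),(109,35,32),(109,-55,32),(55,-84,32)])/1e3
sc=np.array([(263,291),(442,311),(476,180),(315,163)])/4+o
st=np.array([(355,169),(206,139),(159,295),(314,322)])/4+ot
SP=np.array([(75,-65,32),(75,65,32),(-75,65,32),(-75,-65,32)])/1e3
def both(P,a,t):
    for nm,w in(("side",(1,0)),("top",(0,1)),("both",(1,1))):
        r=least_squares(lambda p:np.r_[w[0]*(w2pix("side",T(p,P))-a).ravel(),w[1]*(w2pix("top",T(p,P))-t).ravel()],[.55,-.07,0],loss="soft_l1"); print(nm,r.x.round(4),np.abs(r.fun).max().round(1))
    return r.x
b=both(BP,bc,bt); s=both(SP,sc,st)
np.save("b.npy",b)
d=T([0,0,-b[2]],[[*(s[:2]-b[:2]),0]])[0]*1e3
print("screen in board",d,np.degrees(s[2]-b[2]))
print("corners in board",T([d[0],d[1],s[2]-b[2]],SP*[1e3,1e3,1]).round(1)[:,:2].tolist())
print("screwdriver",pix2w("top",np.array([(270,430),(525,495),(405,450)])/4+ot,.012))
t=get_state(); print("tcp in board",T([0,0,-b[2]],[[*(np.array(t["ee_pos"])[:2]-b[:2]),0]])[0]*1e3)
th=np.radians(82);k=T(b,[[.075+.07*np.cos(th),.084+.07*np.sin(th),.055]]);print("knob",k,(w2pix("top",k)-ot)*4,(w2pix("side",k)-o)*4)
```

```text
side [ 0.5688 -0.0781  0.0483] 1.6
top [ 0.5617 -0.0819  0.0603] 0.9
both [ 0.5649 -0.08    0.055 ] 2.5
side [ 0.5159 -0.0662 -0.0478] 1.1
top [ 0.5035 -0.0726 -0.0301] 1.7
both [ 0.5095 -0.0696 -0.0442] 2.5
screen in board [-54.72907276  13.48255036   0.        ] -5.683204933891221
corners in board [[13.5, -58.6], [26.3, 70.7], [-122.9, 85.6], [-135.8, -43.8]]
screwdriver [[ 0.34311765 -0.11490793  0.012     ]
 [ 0.33097316 -0.31773523  0.012     ]
 [ 0.34830147 -0.22113423  0.012     ]]
tcp in board [-54.61672173 121.9404867    0.        ]
knob [[0.6410473  0.07771068 0.055     ]] [[117.08090098  42.926864  ]] [[569.50137402 345.22115137]]
```

>>> drive_tool([
  [0,0,0.13],
  [0,0,0.13],
  [0,0,0.13],
  [0,0,0.13],
  [0,0,0.13],
  [0,0,0.13],
  [0,0,0.13],
  [0,0,0.11],
  [0,0,0],
], yaw=[0,0,0,0,0,0,0,0,0])

```text
t: 4.75
ee_pos: [0.5024, 0.0388, 0.0977]
tcp_rot: [0.69, 0.724, -0.001, -0.002]
contact_force: [-0.9, 0.1, 0.8]
opening: 0.0854
grasp_force: 0.0
```

Run:
```python
from h import *
s=get_state();print(s["t"],s["ee_pos"],s["contact_force"])
im=capture("side")[:,:,::-1]; cv2.imwrite("pics/side2c.png",cv2.resize(im[150:270,190:340],None,fx=5,fy=5,interpolation=cv2.INTER_CUBIC))
# predicted pixel of left finger-tip edge centre for tip depth 60/73
p=np.array(s["ee_pos"]);b=np.load("b.npy");M=R.from_quat(s["tcp_rot"]).as_matrix()
for d in(.060,.073): print(d,((w2pix("side",[p+M@[x,y,d] for x in(-.011,.011) for y in(-.0425,.0425)])-[190,150])*5).round().tolist())
```

```text
4.75 [0.50237874 0.03880962 0.09766337] [-0.86310379  0.11415006  0.7842088 ]
0.06 [[536.0, 238.0], [531.0, 330.0], [573.0, 240.0], [571.0, 332.0]]
0.073 [[535.0, 255.0], [530.0, 348.0], [572.0, 257.0], [570.0, 350.0]]
```

View pics/side2c.png

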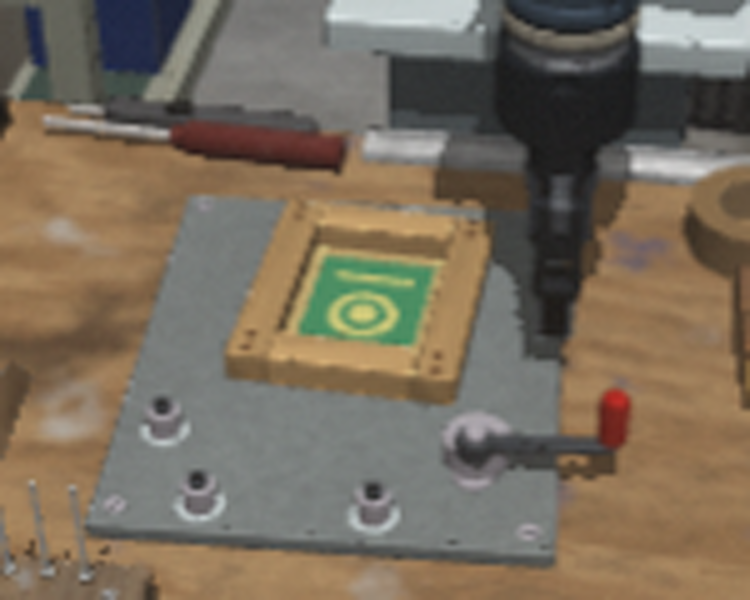

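The fingertips end near crop row 335, so open they reach about 60 mm ahead of the TCP. I'll lower to tip z ≈ 20 mm and push right.

>>> drive_tool([
  [0,0,0.03],
  [0,0,0.03],
  [0,0,0.028],
  [0,0,0],
  [-0.025,0,0],
  [-0.025,0,0],
  [-0.025,0,0],
  [-0.02,0,0],
  [-0.02,0,0],
], yaw=[0,0,0,0,0,0,0,0,0])

```text
t: 5.7
ee_pos: [0.5048, 0.0152, 0.0824]
tcp_rot: [0.689, 0.725, 0.0, 0.0]
contact_force: [0.2, 0.3, 0.6]
opening: 0.0852
grasp_force: 0.0
```

>>> drive_tool([
  [-0.015,0,0],
  [-0.015,0,0],
  [-0.015,0,0],
  [-0.015,0,0],
  [-0.015,0,0],
  [-0.015,0,0],
  [-0.015,0,0],
  [-0.015,0,0],
], yaw=[0,0,0,0,0,0,0,0])

```text
t: 6.5
ee_pos: [0.5059, -0.0084, 0.0823]
tcp_rot: [0.689, 0.725, -0.0, -0.0]
contact_force: [-1.2, 1.7, 0.6]
opening: 0.0852
grasp_force: 1.0
```

Run:
```python
from h import *
im=capture("side")[:,:,::-1]; a=cv2.resize(im[160:270,200:320],None,fx=5,fy=5,interpolation=cv2.INTER_CUBIC)
cv2.imwrite("pics/side3c.png",a)
s=get_state();b=np.load("b.npy"); print(s["t"],s["ee_pos"],s["contact_force"],"tcp in board",T([0,0,-b[2]],[[*(np.array(s["ee_pos"])[:2]-b[:2]),0]])[0]*1e3)
```

```text
6.55 [ 0.5061187  -0.00883328  0.08229607] [-1.04136556  1.31024114 -0.58695188] tcp in board [-54.7428496   74.32807489   0.        ]
```

View pics/side3c.png

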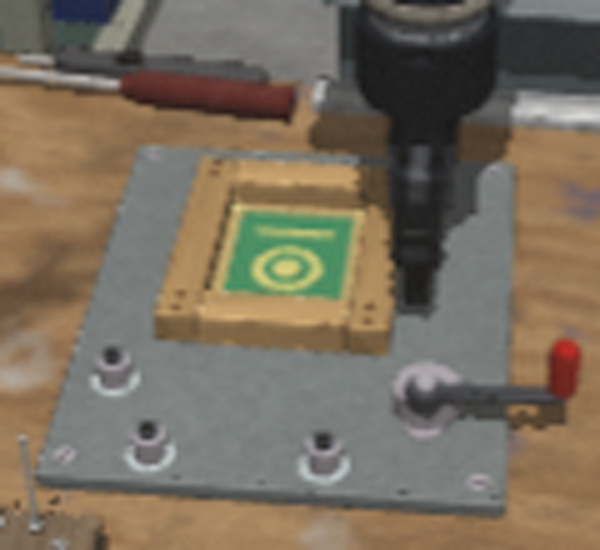

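The screen is now square against the fingers. Its back top corners are at crop (157,317) and (391,332), and the right stop top is at (148,428). I'll fit it relative to the board in this view alone.

Run:
```python
from h import *
o=np.array([200,160])
bc=np.array([(38,483),(505,510),(515,170),(140,149),(323,437),(148,426),(112,353)])/5+o
BP=np.array([(127,-113,12),(127,128,12),(-167,128,12),(-167,-113,12),(109,35,32),(109,-55,32),(55,-84,32)])/1e3
sc=np.array([(157,317),(391,332),(203,157),(388,354),(158,338)])/5+o
SP=np.array([(75,-65,32),(75,65,32),(-75,-65,32),(75,65,12),(75,-65,12)])/1e3
b,e=fit("side",BP,bc,[.57,-.08,.05]);print(b,e); s,e=fit("side",SP,sc,[.5,-.08,.05]);print(s,e)
print(T([0,0,-b[2]],[[*(s[:2]-b[:2]),0]])[0]*1e3,np.degrees(s[2]-b[2]))
```

```text
[ 0.56998703 -0.07805365  0.05037424] [[1.2, 1.5], [0.5, 0.3], [0.5, 1.3], [0.3, 0.9], [0.2, 1.0], [0.1, 0.9], [0.0, 0.5]]
[ 0.5149754  -0.08202359  0.03259923] [[0.4, 0.7], [0.1, 0.4], [0.1, 0.4], [0.6, 0.8], [0.2, 0.6]]
[-55.14174882  -1.19490492   0.        ] -1.0184334102157593
```

>>> drive_tool([
  [-0.01,0,0],
  [-0.01,0,0],
  [0,0,0],
  [0.03,0,0],
  [0.05,0,0],
  [0.05,0,0],
  [0,0,-0.1],
  [0,0,-0.15],
  [0,0,-0.15],
], yaw=[0,0,0,0,0,0,0,0,0])

```text
t: 7.45
ee_pos: [0.5044, 0.0149, 0.1628]
tcp_rot: [0.688, 0.726, -0.0, -0.001]
contact_force: [0.2, 0.0, -0.2]
opening: 0.0854
grasp_force: 0.0
```

>>> drive_tool([
  [-0.06,-0.07,0],
  [-0.06,-0.07,0],
  [-0.06,-0.07,0],
  [-0.06,-0.07,0],
  [-0.06,-0.07,0],
  [-0.06,-0.07,0],
  [-0.06,-0.07,0],
  [-0.06,-0.065,0],
  [0,0,0],
], yaw=[0,0,0,0,0,0,0,0,0])

```text
t: 8.35
ee_pos: [0.3979, -0.0878, 0.1623]
tcp_rot: [0.689, 0.725, -0.0, -0.001]
contact_force: [0.0, -0.1, -0.2]
opening: 0.085
grasp_force: 0.0
```

>>> drive_tool([
  [0,0,0],
  [0,0,0],
  [0,0,0],
  [0,0,0],
  [0,0,0],
  [0,0,0],
  [0,0,0],
  [0,0,0],
  [0,0,0],
  [0,0,0],
], yaw=[0.182,0.182,0.182,0.182,0.182,0.182,0.182,0.182,0.182,0.182])

```text
t: 9.35
ee_pos: [0.3998, -0.087, 0.1624]
tcp_rot: [0.996, 0.094, 0.0, 0.0]
contact_force: [0.0, -0.7, -0.3]
opening: 0.0853
grasp_force: 0.0
```

>>> drive_tool([
  [0,0,0],
  [0,0,0],
], yaw=[0.182,0])

```text
t: 9.55
ee_pos: [0.3997, -0.0871, 0.1624]
tcp_rot: [1.0, 0.026, 0.0, 0.0]
contact_force: [-0.1, -0.5, -0.3]
opening: 0.0854
grasp_force: 0.0
```

```bash
cat > st.py <<'E'
from h import *
s=get_state();b=np.load("b.npy");M=R.from_quat(s["tcp_rot"]).as_matrix()
print(round(s["t"],2),np.round(s["ee_pos"],4),"F",np.round(s["contact_force"],1),"board",(T([0,0,-b[2]],[[*(np.array(s["ee_pos"])[:2]-b[:2]),0]])[0]*1e3).round(1),"head-board",np.degrees(np.arctan2(M[1,0],M[0,0])-b[2]).round(2),"q6",s["qpos"][5].round(2))
E
python3 st.py
```

```text
9.55 [ 0.3997 -0.0871  0.1624] F [-0.1 -0.5 -0.3] board [-165.3    2.     0. ] head-board -0.18 q6 1.03
```

>>> drive_tool([
  [0,0.03,0.1],
  [0,0,0.15],
  [0,0,0.1],
  [0,0,0.05],
  [0,0,0],
  [0.04,0,0],
  [0.04,0,0],
  [0.03,0,0],
  [0.03,0,0],
  [0.03,0,0],
], yaw=[0,0,0,0,0,0,0,0,0,0])

```text
t: 10.55
ee_pos: [0.4331, -0.0918, 0.0828]
tcp_rot: [1.0, 0.025, -0.001, -0.0]
contact_force: [-3.1, -0.1, 2.5]
opening: 0.085
grasp_force: 1.5
```

>>> drive_tool([
  [0.03,0,0],
  [0.03,0,0],
  [0.03,0,0],
  [0.03,0,0],
  [0.03,0,0],
  [0.03,0,0],
  [0.03,0,0],
  [0.03,0,0],
  [0.02,0,0],
  [0,0,0],
], yaw=[0,0,0,0,0,0,0,0,0,0])

```text
t: 11.55
ee_pos: [0.4868, -0.0899, 0.0823]
tcp_rot: [1.0, 0.025, 0.001, 0.001]
contact_force: [0.2, 0.2, 0.8]
opening: 0.0857
grasp_force: 0.0
```

```bash
python3 st.py
python3 - <<'E'
from h import *
im=capture("side")[:,:,::-1]; a=cv2.resize(im[160:270,200:320],None,fx=6,fy=5.4,interpolation=cv2.INTER_CUBIC)
cv2.imwrite("pics/side4c.png",a)
E
```

```text
11.55 [ 0.4868 -0.0899  0.0823] F [0.2 0.2 0.8] board [-78.5  -5.6   0. ] head-board -0.26 q6 1.11
```

View pics/side4c.png

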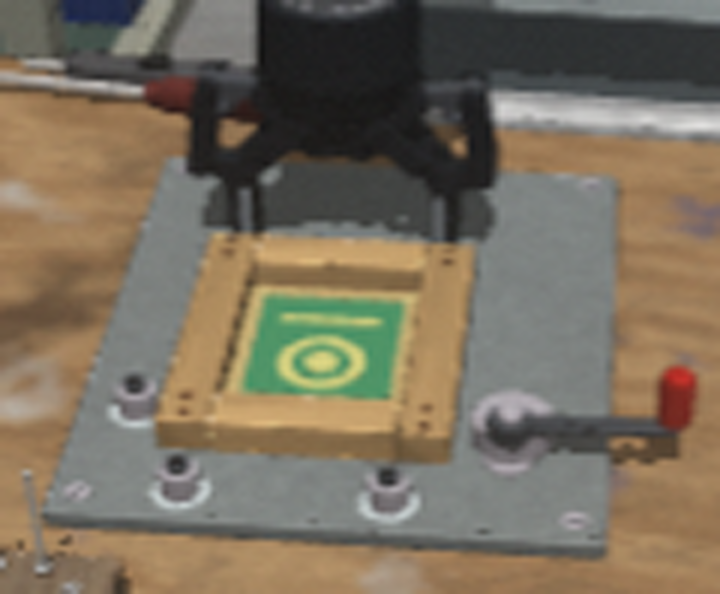

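The screen is moving squarely between the side stop and the cam, with about 15 mm left to the end stops. I'll continue slowly.

>>> drive_tool([
  [0.012,0,0],
  [0.012,0,0],
  [0.012,0,0],
  [0.012,0,0],
  [0.006,0,0],
  [0.006,0,0],
], yaw=[0,0,0,0,0,0])

```text
t: 12.2
ee_pos: [0.4972, -0.0889, 0.0823]
tcp_rot: [1.0, 0.025, -0.0, -0.0]
contact_force: [-3.2, -0.9, 1.2]
opening: 0.0855
grasp_force: 1.2
```

>>> drive_tool([
  [0.006,0,0],
  [0.006,0,0],
  [0.006,0,0],
], yaw=[0,0,0])

```text
t: 12.5
ee_pos: [0.5009, -0.0887, 0.0823]
tcp_rot: [1.0, 0.025, -0.0, -0.0]
contact_force: [-1.6, -0.5, 0.2]
opening: 0.0854
grasp_force: 1.1
```

>>> drive_tool([
  [0.006,0,0],
  [0.006,0,0],
], yaw=[0,0])

```text
t: 12.7
ee_pos: [0.5033, -0.0886, 0.0823]
tcp_rot: [1.0, 0.025, 0.0, 0.0]
contact_force: [-2.4, -0.6, 0.7]
opening: 0.0852
grasp_force: 1.0
```

>>> drive_tool([
  [0.006,0,0],
  [0.006,0,0],
  [0,0,0],
], yaw=[0,0,0])

```text
t: 13.0
ee_pos: [0.5057, -0.0885, 0.0823]
tcp_rot: [1.0, 0.025, 0.0, 0.0]
contact_force: [-2.4, -0.4, -0.4]
opening: 0.0854
grasp_force: 0.9
```

>>> drive_tool([
  [0.006,0,0],
  [0.006,0,0],
  [0,0,0],
], yaw=[0,0,0])

```text
t: 13.3
ee_pos: [0.5061, -0.0885, 0.0823]
tcp_rot: [1.0, 0.025, -0.002, -0.0]
contact_force: [-6.2, -3.2, 2.8]
opening: 0.085
grasp_force: 3.5
```

>>> drive_tool([
  [0.005,0,0],
  [0,0,0],
], yaw=[0,0])

```text
t: 13.5
ee_pos: [0.5062, -0.0884, 0.0823]
tcp_rot: [1.0, 0.025, -0.003, -0.001]
contact_force: [-8.5, -4.1, 5.1]
opening: 0.0852
grasp_force: 4.5
```

```bash
python3 st.py
python3 - <<'E'
from h import *
print(get_state()["wrist_torque"])
E
```

```text
13.5 [ 0.5062 -0.0884  0.0823] F [-8.5 -4.1  5.1] board [-59.   -5.1   0. ] head-board -0.24 q6 1.13
[-0.83178971  1.28124587 -0.15137086]
```

>>> drive_tool([
  [-0.03,0,0],
  [-0.05,0,0],
  [0,0,-0.15],
  [0,0,-0.15],
  [0,0,-0.15],
  [0.08,-0.09,0],
  [0.08,-0.09,0],
  [0.08,-0.09,0],
  [0.08,-0.09,0],
  [0.08,-0.09,0],
], yaw=[0,0,0,0,0,0,0,0,0,0], jaw=-1)

```text
t: 14.5
ee_pos: [0.5691, 0.0056, 0.1725]
tcp_rot: [1.0, 0.025, 0.001, 0.0]
contact_force: [-0.2, -0.5, -0.9]
opening: 0.0855
grasp_force: 0.0
```

>>> drive_tool([
  [0.08,-0.09,0],
  [0,0,0],
  [0,0,0],
  [0,0,0],
  [0,0,0],
  [0,0,0],
  [0,0,0],
  [0,0,0],
  [0,0,0],
  [0,0,0],
], yaw=[0,-0.182,-0.182,-0.182,-0.182,-0.182,-0.182,-0.182,-0.182,-0.182], jaw=1)

```text
t: 15.5
ee_pos: [0.5835, 0.0236, 0.1723]
tcp_rot: [0.783, 0.622, 0.001, 0.0]
contact_force: [-0.4, 0.9, -0.6]
opening: -0.0002
grasp_force: 0.0
```

>>> drive_tool([
  [0,0,0],
  [0,0,0],
  [0,0,0],
], yaw=[-0.182,-0.182,0])

```text
t: 15.8
ee_pos: [0.5835, 0.0236, 0.1723]
tcp_rot: [0.689, 0.725, 0.0, 0.0]
contact_force: [0.1, -0.6, 0.1]
opening: 0.0004
grasp_force: 0.0
```

```bash
python3 st.py
python3 - <<'E'
from h import *
im=capture("side")[:,:,::-1]; a=cv2.resize(im[160:270,200:320],None,fx=6,fy=5.4,interpolation=cv2.INTER_CUBIC)
cv2.imwrite("pics/side5c.png",a)
E
```

```text
15.8 [0.5835 0.0236 0.1723] F [ 0.1 -0.6  0.1] board [ 24.3 102.4   0. ] head-board 89.81 q6 -0.2
```

View pics/side5c.png

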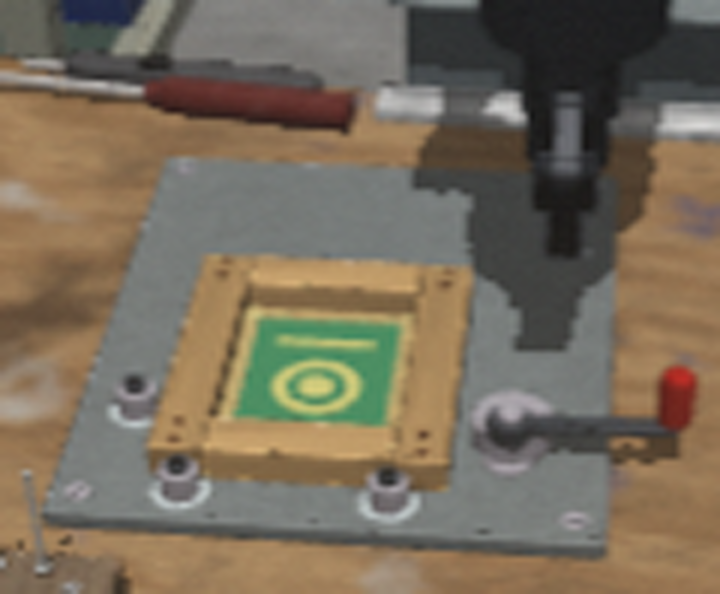

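The screen is at the end stops with a few mm gap at the side stop. I'll descend left of the left rail and push right.

>>> drive_tool([
  [0,-0.025,0.1],
  [0,0,0.1],
  [0,0,0.1],
  [0,0,0.09],
  [0,0,0],
  [-0.03,0,0],
  [-0.03,0,0],
  [-0.02,0,0],
  [-0.02,0,0],
  [-0.01,0,0],
], yaw=[0,0,0,0,0,0,0,0,0,0])

```text
t: 16.85
ee_pos: [0.5799, 0.0006, 0.0949]
tcp_rot: [0.689, 0.725, 0.0, 0.001]
contact_force: [0.1, 0.5, -0.5]
opening: -0.0001
grasp_force: 0.0
```

>>> drive_tool([
  [-0.01,0,0],
  [-0.01,0,0],
  [-0.01,0,0],
  [0,0,0],
], yaw=[0,0,0,0])

```text
t: 17.25
ee_pos: [0.5799, -0.0048, 0.0943]
tcp_rot: [0.689, 0.725, -0.0, 0.0]
contact_force: [0.2, 0.2, -0.4]
opening: 0.0001
grasp_force: 0.0
```

>>> drive_tool([
  [-0.005,0,0],
  [-0.005,0,0],
  [0,0,0],
], yaw=[0,0,0])

```text
t: 17.55
ee_pos: [0.58, -0.0067, 0.0943]
tcp_rot: [0.689, 0.725, -0.0, -0.0]
contact_force: [0.0, 0.3, 0.1]
opening: 0.0003
grasp_force: 0.0
```

>>> drive_tool([
  [-0.005,0,0],
  [-0.005,0,0],
  [-0.005,0,0],
  [-0.005,0,0],
  [0,0,0],
], yaw=[0,0,0,0,0])

```text
t: 18.05
ee_pos: [0.58, -0.0105, 0.0943]
tcp_rot: [0.689, 0.725, -0.0, -0.0]
contact_force: [-0.2, 1.7, -0.6]
opening: -0.0001
grasp_force: 1.0
```

>>> drive_tool([
  [-0.005,0,0],
  [-0.005,0,0],
  [0,0,0],
], yaw=[0,0,0])

```text
t: 18.35
ee_pos: [0.5802, -0.0127, 0.0943]
tcp_rot: [0.689, 0.725, -0.0, -0.0]
contact_force: [-0.4, 1.8, 0.7]
opening: 0.0001
grasp_force: 1.0
```

>>> drive_tool([
  [-0.005,0,0],
  [0,0,0],
], yaw=[0,0])

```text
t: 18.55
ee_pos: [0.5802, -0.0136, 0.0943]
tcp_rot: [0.689, 0.725, -0.0, -0.0]
contact_force: [0.2, 1.9, 0.7]
opening: -0.0002
grasp_force: 1.3
```

Sliding friction is about 1.8 N. I'll push on until the force rises.

>>> drive_tool([
  [-0.005,0,0],
  [-0.005,0,0],
  [0,0,0],
], yaw=[0,0,0])

```text
t: 18.85
ee_pos: [0.5798, -0.0141, 0.0943]
tcp_rot: [0.689, 0.725, 0.0, -0.001]
contact_force: [-0.7, 8.9, 3.0]
opening: 0.0001
grasp_force: 4.0
```

>>> drive_tool([
  [-0.005,0,0],
  [0,0,0],
], yaw=[0,0])

```text
t: 19.05
ee_pos: [0.5795, -0.0145, 0.0943]
tcp_rot: [0.689, 0.725, 0.0, -0.002]
contact_force: [-0.4, 10.3, 2.4]
opening: -0.0001
grasp_force: 5.2
```

>>> drive_tool([
  [0.03,0,0],
  [0.07,0,0],
  [0,0,-0.1],
  [0,0,-0.15],
  [0,0,-0.15],
  [-0.09,-0.11,0],
  [-0.09,-0.11,0],
  [-0.09,-0.11,0],
  [-0.09,-0.11,0],
  [-0.09,-0.11,0],
], yaw=[0,0,0,0,0,0,0,0,0,0])

```text
t: 20.05
ee_pos: [0.4738, -0.0928, 0.1745]
tcp_rot: [0.688, 0.726, -0.0, 0.001]
contact_force: [0.4, -0.3, 0.5]
opening: -0.0001
grasp_force: 0.0
```

>>> drive_tool([
  [0,0,0],
  [0,0,0],
  [0,0,0],
  [0,0,0],
  [0,0,0],
  [0,0,0],
  [0,0,0],
  [0,0,0],
  [0,0,0],
  [0,0,0],
], yaw=[0.182,0.182,0.182,0.182,0.182,0.182,0.182,0.182,0.182,0.182])

```text
t: 21.05
ee_pos: [0.4746, -0.0922, 0.1744]
tcp_rot: [0.996, 0.094, 0.0, 0.001]
contact_force: [-0.0, -0.1, 0.5]
opening: -0.0
grasp_force: 0.0
```

>>> drive_tool([
  [0,0,0],
  [0,0,0],
], yaw=[0.182,0])

```text
t: 21.25
ee_pos: [0.4746, -0.0922, 0.1744]
tcp_rot: [1.0, 0.026, 0.0, 0.0]
contact_force: [0.1, 0.7, 0.6]
opening: 0.0005
grasp_force: 0.0
```

```bash
python3 st.py
```

```text
21.25 [ 0.4746 -0.0922  0.1744] F [0.1 0.7 0.6] board [-90.8  -7.2   0. ] head-board -0.23 q6 1.1
```

>>> drive_tool([
  [0,0.015,0.1],
  [0,0,0.15],
  [0,0,0.1],
  [0,0,0.05],
  [0,0,0],
  [0.05,0,0],
  [0.04,0,0],
  [0.02,0,0],
  [0.015,0,0],
  [0.01,0,0],
], yaw=[0,0,0,0,0,0,0,0,0,0])

```text
t: 22.25
ee_pos: [0.502, -0.0939, 0.0948]
tcp_rot: [1.0, 0.025, 0.0, 0.0]
contact_force: [-0.3, 0.9, -0.7]
opening: -0.0002
grasp_force: 0.0
```

>>> drive_tool([
  [0.005,0,0],
  [0.005,0,0],
  [0.005,0,0],
  [0,0,0],
], yaw=[0,0,0,0])

```text
t: 22.65
ee_pos: [0.5044, -0.0938, 0.0943]
tcp_rot: [1.0, 0.025, -0.0, -0.0]
contact_force: [0.0, 0.2, -0.1]
opening: 0.0002
grasp_force: 0.0
```

>>> drive_tool([
  [0.005,0,0],
  [0.005,0,0],
  [0,0,0],
], yaw=[0,0,0])

```text
t: 22.95
ee_pos: [0.5058, -0.0935, 0.0942]
tcp_rot: [1.0, 0.025, -0.001, -0.0]
contact_force: [-2.5, -0.9, 1.2]
opening: -0.0001
grasp_force: 1.0
```

>>> drive_tool([
  [0.005,0,0],
  [0,0,0],
], yaw=[0,0])

```text
t: 23.15
ee_pos: [0.5061, -0.0933, 0.0942]
tcp_rot: [1.0, 0.025, -0.002, -0.001]
contact_force: [-4.0, -2.0, 2.3]
opening: -0.0003
grasp_force: 2.5
```

>>> drive_tool([
  [0.004,0,0],
  [0,0,0],
], yaw=[0,0])

```text
t: 23.35
ee_pos: [0.5063, -0.0931, 0.0942]
tcp_rot: [1.0, 0.025, -0.002, -0.001]
contact_force: [-6.5, -2.3, 4.4]
opening: -0.0
grasp_force: 3.2
```

>>> drive_tool([
  [-0.03,0,0],
  [-0.07,0,0],
  [0,0,-0.15],
  [0,0,-0.15],
  [0,0,-0.1],
  [0.1,-0.1,0],
  [0.1,-0.1,0],
  [0.1,-0.1,0],
  [0.1,-0.1,0],
  [0.1,-0.095,0],
], yaw=[0,0,0,0,0,0,0,0,0,0])

```text
t: 24.35
ee_pos: [0.5847, 0.0104, 0.1745]
tcp_rot: [1.0, 0.025, 0.002, -0.0]
contact_force: [0.3, -0.5, -0.0]
opening: 0.0001
grasp_force: 0.0
```

>>> drive_tool([
  [0,0,0],
  [0,0,0],
  [0,0,0],
  [0,0,0],
  [0,0,0],
  [0,0,0],
  [0,0,0],
  [0,0,0],
  [0,0,0],
  [0,0,0],
], yaw=[-0.182,-0.182,-0.182,-0.182,-0.182,-0.182,-0.182,-0.182,-0.182,-0.182])

```text
t: 25.35
ee_pos: [0.584, 0.0094, 0.1744]
tcp_rot: [0.737, 0.676, 0.001, 0.001]
contact_force: [-0.0, -0.4, 0.5]
opening: -0.0003
grasp_force: 0.0
```

>>> drive_tool([
  [0,0,0],
  [0,0,0],
], yaw=[-0.182,0])

```text
t: 25.55
ee_pos: [0.5839, 0.0094, 0.1744]
tcp_rot: [0.689, 0.725, 0.001, 0.001]
contact_force: [-0.4, 0.5, -0.2]
opening: 0.0004
grasp_force: 0.0
```

```bash
python3 st.py
```

```text
25.55 [0.5839 0.0094 0.1744] F [-0.4  0.5 -0.2] board [23.9 88.2  0. ] head-board 89.79 q6 -0.23
```

>>> drive_tool([
  [0,0,0.1],
  [0,0,0.15],
  [0,0,0.1],
  [0,0,0.05],
  [0,0,0],
  [-0.04,0,0],
  [-0.03,0,0],
  [-0.02,0,0],
  [-0.01,0,0],
  [0,0,0],
], yaw=[0,0,0,0,0,0,0,0,0,0])

```text
t: 26.55
ee_pos: [0.5844, -0.0112, 0.0948]
tcp_rot: [0.689, 0.725, 0.0, 0.0]
contact_force: [0.4, 0.1, 0.4]
opening: 0.0
grasp_force: 0.0
```

>>> drive_tool([
  [-0.005,0,0],
  [-0.005,0,0],
  [0,0,0],
], yaw=[0,0,0])

```text
t: 26.85
ee_pos: [0.5842, -0.0126, 0.0943]
tcp_rot: [0.688, 0.725, -0.0, -0.0]
contact_force: [0.2, 1.0, -0.9]
opening: -0.0001
grasp_force: 0.0
```

>>> drive_tool([
  [-0.004,0,0],
  [0,0,0],
], yaw=[0,0])

```text
t: 27.05
ee_pos: [0.5842, -0.0133, 0.0943]
tcp_rot: [0.688, 0.725, -0.0, -0.0]
contact_force: [0.5, 1.2, 0.1]
opening: -0.0003
grasp_force: 0.1
```

>>> drive_tool([
  [-0.002,0,0],
  [0,0,0],
], yaw=[0,0])

```text
t: 27.25
ee_pos: [0.5842, -0.0135, 0.0943]
tcp_rot: [0.689, 0.725, 0.0, -0.0]
contact_force: [0.8, 2.3, 0.3]
opening: -0.0002
grasp_force: 1.0
```

>>> drive_tool([
  [-0.002,0,0],
  [0,0,0],
], yaw=[0,0])

```text
t: 27.45
ee_pos: [0.5841, -0.0137, 0.0943]
tcp_rot: [0.689, 0.725, 0.0, -0.0]
contact_force: [-0.1, 4.1, 1.0]
opening: 0.0001
grasp_force: 2.1
```

>>> drive_tool([
  [-0.002,0,0],
  [0,0,0],
], yaw=[0,0])

```text
t: 27.65
ee_pos: [0.584, -0.0138, 0.0943]
tcp_rot: [0.689, 0.725, 0.0, -0.001]
contact_force: [-0.2, 5.6, 1.1]
opening: -0.0001
grasp_force: 2.8
```

Firm against the side stop with no further sliding. Now I'll retreat and go behind the knob.

>>> drive_tool([
  [0.03,0,0],
  [0.07,0,0],
  [0,0,-0.15],
  [0,0,-0.15],
  [0,0,-0.15],
  [0.063,0.095,0],
  [0.063,0.095,0],
  [0.063,0.095,0],
  [0.063,0.095,0],
  [0.063,0.095,0],
], yaw=[0,0,0,0,0,0,0,0,0,0])

```text
t: 28.65
ee_pos: [0.6754, 0.0744, 0.1843]
tcp_rot: [0.688, 0.725, -0.0, 0.0]
contact_force: [1.2, -0.1, -0.1]
opening: 0.0
grasp_force: 0.0
```

>>> drive_tool([
  [0,0,0],
  [0,0,0],
  [0,0,0],
  [0,0,0],
  [0,0,0],
  [0,0,0],
  [0,0,0],
  [0,0,0],
  [0,0,0],
  [0,0,0],
], yaw=[0.182,0.182,0.182,0.182,0.182,0.182,0.182,0.182,0.182,0.182])

```text
t: 29.65
ee_pos: [0.6747, 0.0738, 0.1842]
tcp_rot: [0.996, 0.094, -0.0, 0.0]
contact_force: [-0.8, -0.1, -0.3]
opening: -0.0001
grasp_force: 0.0
```

>>> drive_tool([
  [0,0,0],
  [0,0,0],
  [0,0,0],
], yaw=[0.182,0.182,0])

```text
t: 29.95
ee_pos: [0.6747, 0.0738, 0.1842]
tcp_rot: [0.999, -0.046, -0.0, 0.0]
contact_force: [0.5, 0.1, 0.5]
opening: 0.0002
grasp_force: 0.0
```

```bash
python3 st.py
python3 - <<'E'
from h import *
im=capture("side")[:,:,::-1]; a=cv2.resize(im[150:270,200:350],None,fx=5,fy=5,interpolation=cv2.INTER_CUBIC)
cv2.imwrite("pics/side6c.png",a)
s=get_state();p=np.array(s["ee_pos"]); print(((w2pix("side",[[p[0],p[1],.11],[p[0],p[1],.045],[p[0],p[1],0]])-[200,150])*5).round())
E
```

```text
29.95 [0.6747 0.0738 0.1842] F [0.5 0.1 0.5] board [118.1 147.5   0. ] head-board -8.41 q6 1.61
[[558. 392.]
 [549. 492.]
 [543. 556.]]
```

View pics/side6c.png

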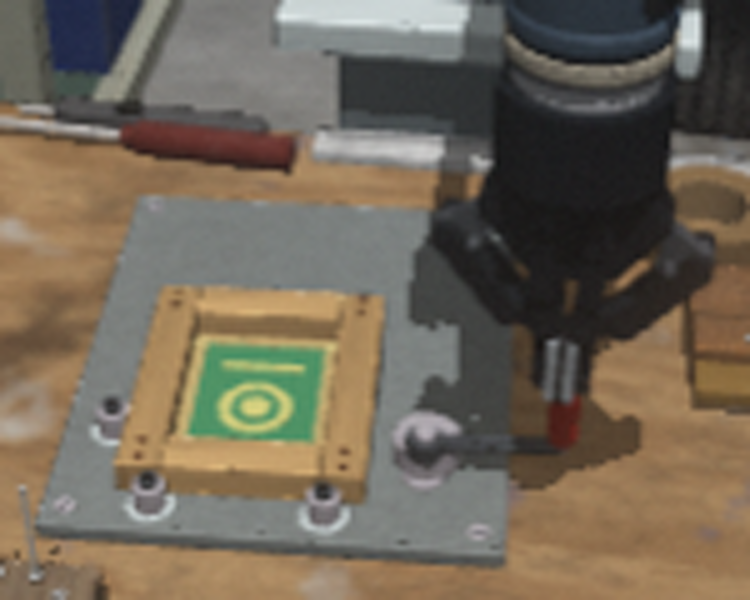

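The screen is seated at all three stops (end stops at crop (148,480) and (323,495), side stop at (110,405)). The fingertip is above and behind the knob at (565,425). Next I'll descend and approach it.

>>> drive_tool([
  [0,0,0.1],
  [0,0,0.1],
  [0,0,0.1],
  [0,0,0.03],
  [0,0,0],
  [-0.02,0,0],
  [-0.02,0,0],
  [-0.01,0,0],
  [-0.01,0,0],
  [0,0,0],
], yaw=[0,0,0,0,0,0,0,0,0,0])

```text
t: 31.0
ee_pos: [0.6628, 0.0744, 0.1188]
tcp_rot: [0.999, -0.046, 0.0, -0.0]
contact_force: [0.7, 0.0, -0.6]
opening: 0.0002
grasp_force: 0.0
```

>>> drive_tool([
  [-0.0246,-0.0058,0],
  [-0.0246,-0.0058,0],
  [-0.0246,-0.0058,0],
  [-0.0246,-0.0058,0],
], yaw=[-0.0889,-0.0889,-0.0889,-0.0889])

```text
t: 31.4
ee_pos: [0.6441, 0.0787, 0.1186]
tcp_rot: [0.996, 0.095, 0.001, 0.0]
contact_force: [2.7, 0.5, -1.5]
opening: 0.0001
grasp_force: 0.9
```

```bash
cat > lv.py <<'E'
from h import *
s=get_state();b=[.567,-.081,.055];M=R.from_quat(s["tcp_rot"]).as_matrix()
p=T([0,0,-b[2]],[[*(np.array(s["ee_pos"])[:2]-b[:2]),0]])[0]*1e3-[75,84,0]
th=np.arctan2(M[1,0],M[0,0])-b[2]+np.pi/2; u=np.array([np.cos(th),np.sin(th),0]);t=np.array([-u[1],u[0],0]);f=M.T@np.array(s["contact_force"])
print("t",round(s["t"],2),"theta",np.degrees(th).round(1),"u,t",(p@u).round(1),(p@t).round(1),"Ftool",f.round(1),"F",np.round(s["contact_force"],1),"radius",np.hypot(p[0],p[1]).round(1))
E
python3 lv.py
```

```text
t 31.4 theta 97.7 u,t 69.2 -20.2 Ftool [ 2.8 -0.   1.5] F [ 2.7  0.5 -1.5] radius 72.1
```

Contact is at about 3 N, as predicted. I'll keep sweeping.

>>> drive_tool([
  [-0.0246,-0.0058,0],
  [-0.0246,-0.0058,0],
  [-0.0246,-0.0058,0],
  [-0.0246,-0.0058,0],
  [-0.0246,-0.0058,0],
  [-0.0246,-0.0058,0],
  [-0.0246,-0.0058,0],
  [-0.0246,-0.0058,0],
], yaw=[-0.0889,-0.0889,-0.0889,-0.0889,-0.0889,-0.0889,-0.0889,-0.0889])

```text
t: 32.2
ee_pos: [0.6046, 0.0713, 0.1186]
tcp_rot: [0.931, 0.365, 0.001, -0.0]
contact_force: [0.4, 2.1, -0.5]
opening: -0.0003
grasp_force: 1.0
```

```bash
python3 lv.py
```

```text
t 32.2 theta 129.7 u,t 69.4 -19.8 Ftool [ 1.7 -1.3  0.5] F [ 0.4  2.1 -0.5] radius 72.1
```

>>> drive_tool([
  [-0.0246,-0.0058,0],
  [-0.0246,-0.0058,0],
  [-0.0246,-0.0058,0],
  [-0.0246,-0.0058,0],
  [-0.0246,-0.0058,0],
  [-0.0246,-0.0058,0],
  [-0.0246,-0.0058,0],
  [-0.0246,-0.0058,0],
], yaw=[-0.0889,-0.0889,-0.0889,-0.0889,-0.0889,-0.0889,-0.0889,-0.0889])

```text
t: 33.0
ee_pos: [0.5753, 0.0437, 0.1185]
tcp_rot: [0.794, 0.608, 0.001, -0.0]
contact_force: [0.4, 1.8, 0.5]
opening: 0.0002
grasp_force: 1.0
```

```bash
python3 lv.py
```

```text
t 33.0 theta 161.7 u,t 69.4 -19.2 Ftool [ 1.9 -0.1 -0.5] F [0.4 1.8 0.5] radius 72.0
```

>>> drive_tool([
  [-0.0123,-0.0029,0],
  [-0.0123,-0.0029,0],
  [-0.0123,-0.0029,0],
  [-0.0123,-0.0029,0],
  [-0.0123,-0.0029,0],
  [-0.0123,-0.0029,0],
], yaw=[-0.0444,-0.0444,-0.0444,-0.0444,-0.0444,-0.0444])

```text
t: 33.6
ee_pos: [0.5693, 0.0314, 0.1185]
tcp_rot: [0.727, 0.686, 0.002, -0.001]
contact_force: [2.3, 9.4, 0.5]
opening: -0.0003
grasp_force: 4.8
```

>>> drive_tool([
  [-0.0123,-0.0029,0],
  [-0.0123,-0.0029,0],
  [-0.0123,-0.0029,0],
  [-0.0123,-0.0029,0],
  [-0.0123,-0.0029,0],
  [-0.0123,-0.0029,0],
], yaw=[-0.0444,-0.0444,-0.0444,-0.0444,-0.0444,-0.0444])

```text
t: 34.2
ee_pos: [0.5657, 0.0179, 0.1185]
tcp_rot: [0.652, 0.758, 0.002, -0.002]
contact_force: [0.4, 12.6, -0.0]
opening: -0.0003
grasp_force: 6.5
```

```bash
python3 lv.py
```

```text
t 34.2 theta 185.5 u,t 69.1 -21.5 Ftool [12.4  2.3  0.1] F [ 0.4 12.6 -0. ] radius 72.4
```

>>> drive_tool([
  [-0.0123,-0.0029,0],
  [-0.0123,-0.0029,0],
  [-0.006,0,0],
  [0,0,0],
], yaw=[-0.0444,-0.0444,0,0])

```text
t: 34.6
ee_pos: [0.5654, 0.0112, 0.1185]
tcp_rot: [0.625, 0.78, 0.001, -0.002]
contact_force: [-0.5, 10.5, 1.6]
opening: -0.0001
grasp_force: 5.2
```

>>> drive_tool([
  [-0.006,0,0],
  [-0.006,0,0],
  [0,0,0],
], yaw=[0,0,0])

```text
t: 34.9
ee_pos: [0.5654, 0.0107, 0.1185]
tcp_rot: [0.626, 0.78, 0.002, -0.003]
contact_force: [0.3, 18.0, 2.4]
opening: 0.0001
grasp_force: 8.8
```

```bash
python3 lv.py
```

```text
t 34.9 theta 189.3 u,t 69.3 -19.2 Ftool [17.6  4.2 -2.2] F [ 0.3 18.   2.4] radius 71.9
```

>>> drive_tool([
  [-0.008,0,0],
  [0,0,0],
  [0,0,0],
], yaw=[0,0,0])

```text
t: 35.2
ee_pos: [0.5655, 0.0105, 0.1185]
tcp_rot: [0.626, 0.78, 0.003, -0.004]
contact_force: [0.1, 22.6, 2.8]
opening: -0.0
grasp_force: 11.0
```

>>> drive_tool([
  [0.02,0,0],
  [0.05,0,0],
  [0.1,0,0],
  [0,0,-0.15],
  [0,0,-0.2],
  [0,0,-0.2],
  [0,0,-0.2],
  [0,0,-0.2],
  [0,0,0],
], yaw=[0,0,0,0,0,0,0,0,0])

```text
t: 36.1
ee_pos: [0.5624, 0.0372, 0.3146]
tcp_rot: [0.625, 0.781, 0.003, 0.006]
contact_force: [0.9, -0.3, 0.3]
opening: -0.0003
grasp_force: 0.0
```

```bash
python3 lv.py
python3 - <<'E'
from h import *
im=capture("side")[:,:,::-1]; a=cv2.resize(im[160:270,200:320],None,fx=6.6,fy=5.4,interpolation=cv2.INTER_CUBIC)
cv2.imwrite("pics/side7c.png",a)
b=[.5688,-.0781,.05]
for d in(180,185,189): print(d,((w2pix("side",T(b,[[.075+.07*np.cos(np.radians(d)),.084+.07*np.sin(np.radians(d)),.055]]))-[200,160])*[6.6,5.4]).round())
E
```

```text
t 36.1 theta 189.5 u,t 66.4 -45.9 Ftool [-0.5  0.8 -0.2] F [ 0.9 -0.3  0.3] radius 80.7
180 [[573. 302.]]
185 [[558. 301.]]
189 [[546. 301.]]
```

View pics/side7c.png

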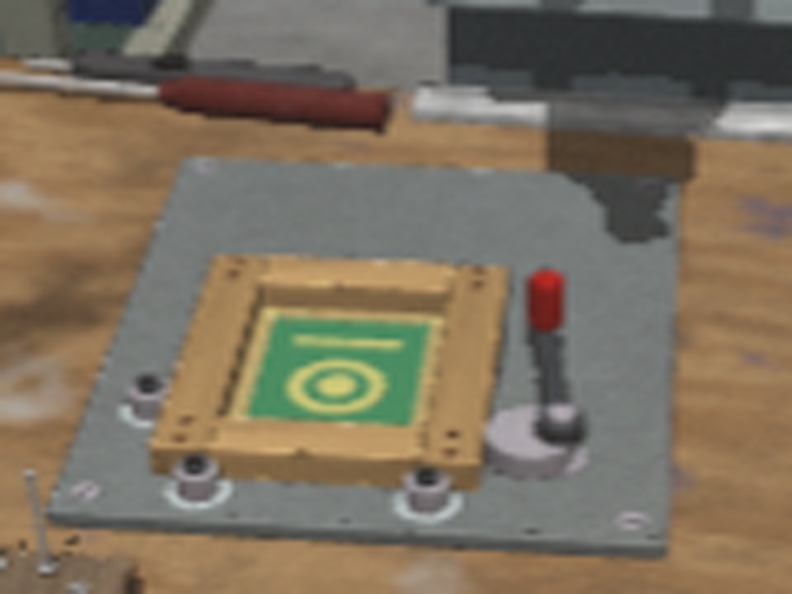

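The lever's knob is at crop (546,300), which matches the 189° home position. The cam bears on the left rail, the screen is against all three stops, the nearby things visible here haven't moved, and the arm is clear.

```bash
python3 -c "
from station import *
print(sign_off())"
```

```text
the job is handed in; nothing more can be done
None
```

I pushed the screen against both end stops and the side stop, then swung the cam lever to its hard stop so the cam locks it. The arm is clear, and I handed the job in at about 36 s.

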